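Set the shelf stop in front of the mortar

ROBOT

A 6-joint arm with a two-finger parallel gripper is mounted at the origin on the work surface. World frame = base frame: x ahead of the robot, y to its left, z up, the work surface at z = 0. Lengths are in m, angles in degrees, forces in N, time in s.
With the tool pointing down it reaches from about 0.275 to 0.825 m from the base axis. Payload 4.9 kg.
Tool frame: the origin (TCP) lies at the very end of the fingers, on their centre line; the grasp point (between the pads) lies 19 mm behind it; z points along the fingers, y is the line along which they close (so a half turn about z gives the same grasp; the last joint's range is limited). The gripper opens to 85 mm and grips with 20 to 120 N. Pads are 22 mm wide; open, the fingers measure 114 mm over their backs; the gripper's body (76 mm by 85 mm) begins 54 mm behind the grasp point. The pads swing forward as they close: fully open they stand 13 mm farther back than shut.
Start: joints at [-84.809, 18.69, -11.035, 60.275, 0, 82.311], TCP at [0.123, -0.536, 0.231] pointing down, gripper open.
Joint ranges: [-152.03, 152.03], [-55.5, 102.48], [-74.3, 77.21], [-110.64, 120.58], [-84.22, 78.4], [-180, 180]. Speed limits (degrees/s): [147.25, 147.25, 180, 180, 180, 180].

INTERFACE

Orientations are given as a 3x3 rotation matrix whose columns are the frame's x, y, z axes.
In Python, from plant import manip, cams gives the robot as it stands.
- The arm moves only by the tool move_arm, never from a script. Its argument "steps" is one flat list of numbers, 5 for each row, row after row: the gripper's target within -1 to 1 (shut at 1, half-way at 0, fully open at -1), then the shift along the world's x, y, z in m, then the turn about the world's z in degrees. A call has exactly 10 rows; each row shifts and turns the commanded pose from where the row before left it; what a row does not reach is not made up. A row lasts 1/8 s, in which the tool goes at most 62.5 mm and 10.7 degrees, less where a joint would pass 70% of its speed; a pose out of reach is approached as far as the arm can. A call with a gripper value outside its range is refused whole. The fingers move at their own pace and stop on an object; the grip force is fixed at half the most. Time passes only in rows, so rows that do not move let the fingers close, or fill a call up. It gives the time, the measured TCP pose, the force, the opening and the grip force at its end, in the units of the state.
- manip.sense(): the state, without advancing time (a new reading comes with each control period).
- cams.get_image(name): name is "scene" or "top" or "wrist"; returns the picture (480x640x3 uint8, red, green, blue); there is no depth.
- cams.camera_info(name): a dict with "mtx" (3x3 intrinsics, pixels), "xyz" and "orientation" of the camera in the world. Camera axes: x right, y down, z forward; pixel columns grow to the right and rows downward; lengths in m; the calibration is good to about 2 mm. A picture is of the moment at which its call begins: read the wrist's pose just before it. camera_info takes no time and is no camera call; for the wrist camera it gives the pose at the moment of the call.
- manip.finish_job(): hands the job in; it is judged then, once.
The state is a dict: "clock": time; "joints": joint angles; "dq": joint speeds; "tau": joint torques, N m; "tcp_pos": TCP position; "ee_rot": TCP orientation; "ft_force": force on the tool from outside, world axes, zero at the start; "wrist_torque": the same for the moment, N m; "gripper_width": finger opening in m; "finger_force": force on a finger pad.
Only numpy, scipy, OpenCV 4.12 (cv2) and the standard library are available. Lean on these libraries where they do the work, as an engineer would, in place of code of your own. Each camera call takes 0.05 s, during which the arm holds its last target. There are 200 camera calls.

TASK

The bamboo shelf beside the stove has a steel stop with a black knob that sits in the notches of a rail along the shelf's edge; it is parked in the end notch on the stove side. Lift the stop by its knob out of that notch, move it along the rail and let it drop fully into the notch directly in front of the mortar, then let go. Do not shift the mortar.

Things in the scene. Friction and masses are not known exactly. Their poses are not given: they have to be found in the camera images.
- knob (a point): Centre of the stop's black knob, an upright cylinder 28 mm across, 34 mm tall (17 mm each way), gripped from above; it does not turn. z up; y along the rail, the way slide grows; x across the shelf towards the mortar's row. Seated, it is 160 mm above the counter, 60 above the shelf top. The stop's steel plate (42 x 30 mm) lies 28 mm below it; an apron 64 mm wide hangs on the mortar's side.
- slide (a joint): The stop's place along the rail, m. The steel rail, on the shelf edge nearer the robot, has 4 notches 34 mm wide, 14 mm deep, centred at slide = 0 (parked, stove end; it starts there within 6 mm), 0.11, 0.22 and 0.33. The stop's pin is 14 mm wide, so a notch takes it up to 10 mm off centre. Friction 0.5 N; ends at -0.012 and 0.342.
- stop (a joint): How far the stop is lifted, m: 0 is fully down in a notch (its lower end), 0.014 is resting on top of the rail between notches, 0.035 is its upper end. Stop 140 g: it falls back by its own weight when let go, so hold it at 0.02 to 0.03 while moving it along.
- mortar: Round white ceramic mortar, blue rim, 90 mm across, 70 mm tall, 0.55 kg, loose and upright on the shelf; origin at the centre of its underside. It stands behind the notch at 0.11, 0.22 or 0.33, within 15 mm of it along the rail and 110 to 145 mm from the rail. A square lidded white tub (78 mm wide, 60 mm tall) and an amber glass jar (66 mm wide, 85 mm tall) stand behind the other two.
Things that resemble listed ones, but are neither listed nor needed, are in the scene too. Leave any pink or purple look-alike of the mortar alone.

How it is judged (in metres and radians):
On the way:
1. the stop is lifted clear of its notch (value of joint stop above 0.0145 m), for 0.1 s.
At the end, for the whole second after the job is handed in: The stop is fully down (lifted less than 5 mm) and at rest in the notch in front of the mortar: the mortar's centre lies within 40 mm of the knob along the rail. The mortar stands upright (within 0.15 rad) within 20 mm of where it was (value of joint stop below 0.005 m and y of mortar in the frame of knob between -0.04 and 0.04 m and velocity of joint slide between -0.01 and 0.01 m/s and distance of mortar from where it was at the start of the episode below 0.02 m and angle between mortar's own z axis and vertical below 0.15 rad); the robot touches nothing.
It fails at once if the mortar is shifted by more than 30 mm (distance of mortar from where it was at the start of the episode above 0.03 m).
It also fails if it takes over 32 s, if anything falls off the work surface, if the arm or the gripper's body presses on something with over 40 N, if the wrist force passes 120 N, or if a joint passes its speed limit or range.

## Working session

There is one attempt and no reset: what is moved stays moved. The work goes in short steps, Python scripts to look and compute and a tool call to move; the robot and the scene stay as the last step left them, time stands still between calls to the robot, and variables do not carry over. Pictures are saved under pics/ and viewed, at most 10 in all, crops included, and the job is handed in when it is done.

Besides the shell and the picture viewer there is one more tool, called after "Emit:" as name(argument=value, ...) on one line, values as JSON. move_arm: Moves the arm, as the interface text tells. Its arguments: {"type":"object","properties":{"steps":{"type":"array"}},"required":["steps"]}

```bash
mkdir -p pics; python3 - <<'E'
from plant import manip,cams
import cv2
for n in("scene","top"):
    im=cams.get_image(n);cv2.imwrite(f"pics/{n}0.png",im[:,:,::-1])
    i=cams.camera_info(n);print(n,i)
s=manip.sense();print(s['clock'],s['tcp_pos'],s['ee_rot'],s['gripper_width'])
E
```

```text
scene {'mtx': array([[434.85543735,   0.        , 309.3349451 ],
       [  0.        , 434.85543735, 238.55542884],
       [  0.        ,   0.        ,   1.        ]]), 'xyz': array([ 0.87100196, -0.57648245,  0.51105869]), 'orientation': array([[ 0.86382932,  0.29629779, -0.40743898],
       [ 0.50333239, -0.4733411 ,  0.72291404],
       [ 0.02134022, -0.82955158, -0.5580222 ]])}
top {'mtx': array([[568.26591316,   0.        , 310.33643149],
       [  0.        , 568.26591316, 231.57247641],
       [  0.        ,   0.        ,   1.        ]]), 'xyz': array([ 0.38112887, -0.04667341,  1.10789721]), 'orientation': array([[ 0.00327908, -0.98253745,  0.18603606],
       [-0.99986217, -0.00624922, -0.01538126],
       [ 0.01627524, -0.18595998, -0.98242252]])}
0.1 [ 0.12255573 -0.53565472  0.2305951 ] [[ 9.74849554e-01  2.22863915e-01 -1.49549826e-04]
 [ 2.22863881e-01 -9.74848377e-01  1.52700585e-03]
 [ 1.94526098e-04 -1.52193023e-03 -9.99998823e-01]] 0.08538594318304642
```

View pics/scene0.png

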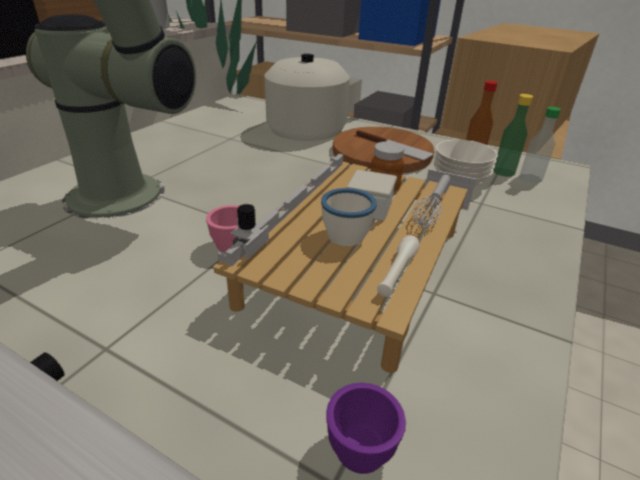

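View pics/top0.png

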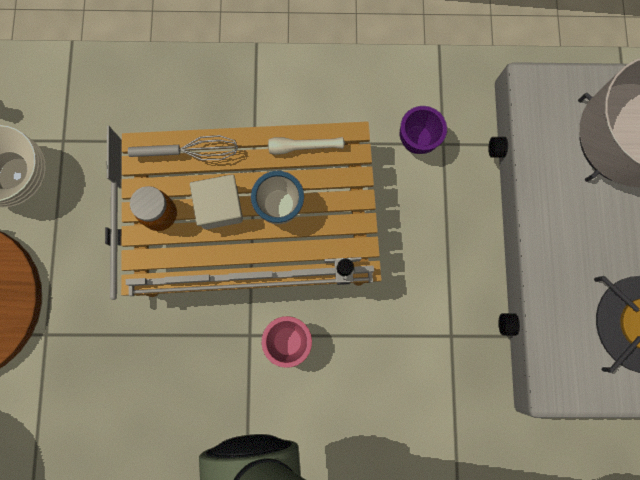

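The top view shows these candidates:
- **Knob:** the stop's black knob is at (345,268). The stove knobs at (498,147) and (509,324) and the black bracket at (112,236) could be mistaken for it.
- **Mortar:** the white one with a blue rim is at (278,197). The look-alikes are pink (287,342) and purple (423,129). The tub is at (216,201) and the jar at (150,205).

I choose the knob on the rail and the blue-rimmed mortar. Next I measure both and check them in one crop.

```bash
cat > h.py <<'E'
import numpy as np,cv2
from plant import cams
def ray(n,uv,z,i=None):
    i=i or cams.camera_info(n)
    d=i['orientation']@np.linalg.solve(i['mtx'],[*uv,1.]);c=i['xyz']
    return c+d*(z-c[2])/d[2]
def blob(mask,x0,y0,x1,y1):
    m=np.zeros(mask.shape,np.uint8);m[y0:y1,x0:x1]=mask[y0:y1,x0:x1]
    n,l,s,c=cv2.connectedComponentsWithStats(m)
    k=1+np.argmax(s[1:,4]);return c[k],s[k]
E
python3 - <<'E'
from h import *
im=cv2.imread("pics/top0.png")[:,:,::-1];hsv=cv2.cvtColor(im,cv2.COLOR_RGB2HSV)
c,s=blob((hsv[:,:,2]<50).astype(np.uint8),330,252,362,282);print("knob",c,s,ray("top",c,.172))
b=((hsv[:,:,0]>95)&(hsv[:,:,0]<125)&(hsv[:,:,1]>90)).astype(np.uint8)
c,s=blob(b,240,160,315,235);bc=(s[0]+s[2]/2,s[1]+s[3]/2);print("mortar",bc,s,ray("top",bc,.17))
for p in[(131,288),(372,276)]:print("rail",ray("top",p,.115))
cv2.imwrite("pics/crop.png",cv2.resize(im[150:310,100:400,::-1],None,fx=2.6,fy=2.6,interpolation=cv2.INTER_CUBIC))
E
```

```text
knob [344.87168142 267.06637168] [337 259  17  17 226] [ 0.4988087 -0.1188049  0.172    ]
mortar (np.float64(277.0), np.float64(196.5)) [251 171  52  51 626] [ 0.61898972 -0.00454111  0.17      ]
rail [0.46742543 0.24895821 0.115     ]
rail [ 0.49045212 -0.17075296  0.115     ]
```

View pics/crop.png

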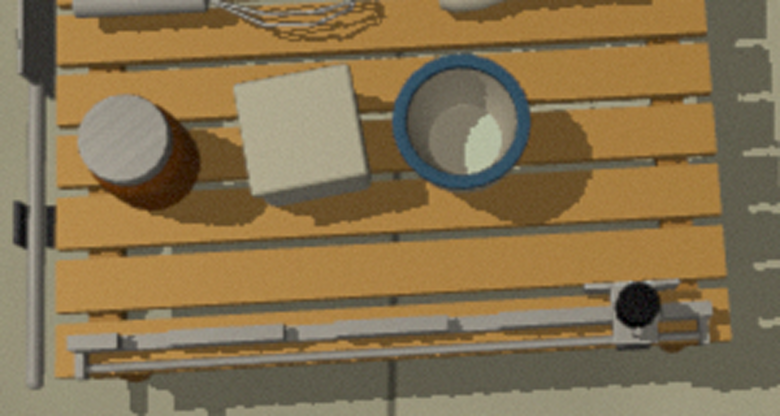

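The crop confirms the stop's black knob on the plate (top view 345,267) and the white blue-rimmed mortar (277,197). The knob is at about (0.499, -0.119). The mortar is 0.108 m along the rail from it, so the target is the 0.11 notch. The rail direction is about (-0.05, 1). I move towards the knob and turn the gripper so it closes along the rail.

Emit:
move_arm(steps=[-1, 0.02, 0.02, 0.01, -1, -1, 0.035, 0.04, 0.01, -1, -1, 0.035, 0.04, 0.01, -1, -1, 0.035, 0.04, 0.01, -1, -1, 0.035, 0.04, 0.01, -1, -1, 0.035, 0.04, 0.01, -1, -1, 0.035, 0.04, 0, -1, -1, 0.035, 0.04, 0, -1, -1, 0.035, 0.04, 0, -1, -1, 0.02, 0.02, 0, -1])

```text
clock: 1.35
tcp_pos: [0.4436, -0.174, 0.291]
ee_rot: [[0.999, 0.052, -0.0], [0.052, -0.999, 0.001], [-0.0, -0.001, -1.0]]
ft_force: [-0.2, -0.2, 0.3]
gripper_width: 0.0855
finger_force: 0.0
```

Emit:
move_arm(steps=[-1, 0.02, 0.02, 0, 0, -1, 0.02, 0.02, 0, 0, -1, 0.015, 0.015, 0, 0, -1, 0, 0, 0, 0, -1, 0, 0, 0, 0, -1, 0, 0, 0, 0, -1, 0, 0, 0, 0, -1, 0, 0, 0, 0, -1, 0, 0, 0, 0, -1, 0, 0, 0, 0])

```text
clock: 2.6
tcp_pos: [0.4976, -0.1212, 0.2913]
ee_rot: [[0.999, 0.05, 0.0], [0.05, -0.999, -0.0], [0.0, 0.0, -1.0]]
ft_force: [0.2, 0.5, 0.1]
gripper_width: 0.0853
finger_force: 0.0
```

```bash
python3 - <<'E'
from h import *
from plant import manip
i=cams.camera_info("wrist");p=manip.sense()['tcp_pos'];im=cams.get_image("wrist");print(p)
print(i['xyz'])
d=np.array([.499,-.119,.177])-i['xyz'];q=i['mtx']@(i['orientation'].T@d);print("expected knob px",q[:2]/q[2])
cv2.imwrite("pics/w1.png",im[:,:,::-1])
E
```

```text
[ 0.49760334 -0.12122905  0.291302  ]
[ 0.57964891 -0.11758817  0.43450025]
expected knob px [308.47354063 223.06756442]
```

View pics/w1.png

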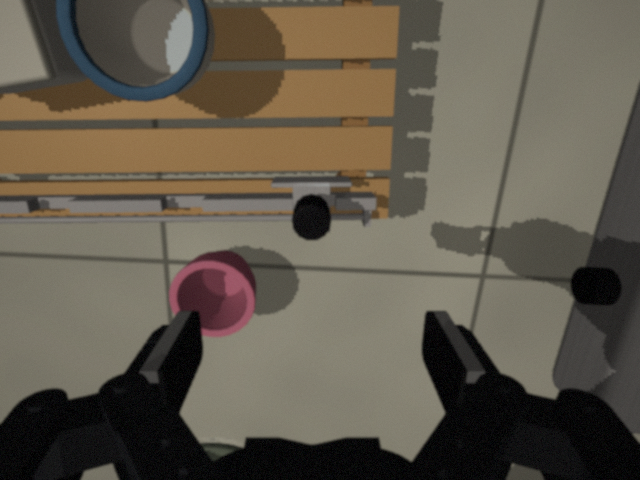

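The wrist view shows the knob at (311,217), matching the expected spot. The open rail notches are at (168,203) and (37,204), and the mortar rim is near (135,25). I refine the knob and notch positions.

```bash
python3 - <<'E'
from h import *
i=cams.camera_info("wrist");im=cv2.imread("pics/w1.png");v=im.max(2)
c,s=blob((v<40).astype(np.uint8),285,185,340,245);print(c,s)
k=ray("wrist",(s[0]+s[2]/2,s[1]+s[3]-19),.177,i);print("knob",k, "f",i['mtx'][0,0],"d",i['mtx'][0,0]*.028/s[2])
print(v[200:208,140:190].mean(0).astype(int),v[200:208,20:55].mean(0).astype(int))
u=np.array([-.05,.9987])
for z in(.11,.12,.13):
  a,b=[ray("wrist",(x,203),z,i) for x in(169.5,37)];print(z,a,b,np.linalg.norm(a-b),(a-k)[:2]@u)
E
```

```text
[311.38296239 216.92171911] [ 293  195   38   44 1303]
knob [ 0.5013587  -0.12130762  0.177     ] f 388.12776010041773 d 0.2859888758634657
[121 121 121 121 122 121 122 122 123 122 123 122 123 122 122 123 122 121
 122 116  98  73  52  43  44  47  55  68  76  80  79  80  80  80  82  89
  96 102 111 122 124 125 126 126 125 126 126 126 126 127] [110 110 110 111 109 107  96  77  57  46  42  41  40  40  40  41  42  47
  59  70  77  77  77  77  79  81  81  84  93 109 120 125 124 125 125]
0.11 [0.49020605 0.00097386 0.11      ] [0.48458666 0.1149357  0.11      ] 0.11410030622638746 0.12268014339662205
0.12 [ 0.49296295 -0.00267896  0.12      ] [0.48751674 0.10777082 0.12      ] 0.11058397444586655 0.11889422705849877
0.13 [ 0.49571985 -0.00633178  0.13      ] [0.49044682 0.10060593 0.13      ] 0.10706764266534569 0.11510831072037549
```

```bash
python3 - <<'E'
import cv2
im=cv2.imread("pics/w1.png")[170:250,0:400]
cv2.imwrite("pics/c2.png",cv2.convertScaleAbs(cv2.resize(im,None,fx=2,fy=4,interpolation=cv2.INTER_CUBIC),alpha=1.4))
E
```

```text
(no output)
```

View pics/c2.png

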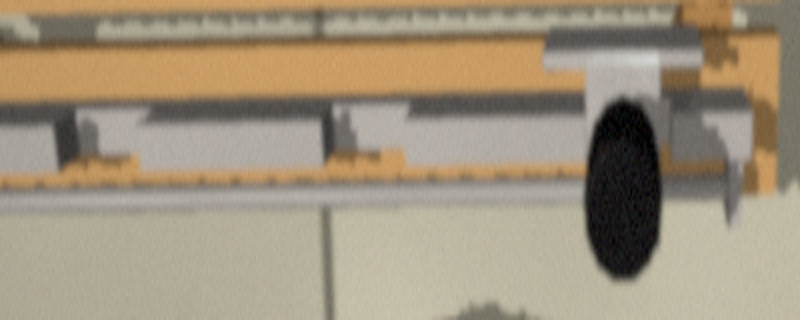

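Emit:
move_arm(steps=[-1, 0.002, 0, -0.02, 0, -1, 0.002, 0, -0.025, 0, -1, 0, 0, -0.03, 0, -1, 0, 0, -0.03, 0, -1, 0, 0, -0.02, 0, -1, 0, 0, -0.015, 0, -1, 0, 0, -0.005, 0, -1, 0, 0, 0, 0, -1, 0, 0, 0, 0, -1, 0, 0, 0, 0])

```text
clock: 3.9
tcp_pos: [0.5021, -0.1214, 0.1469]
ee_rot: [[0.999, 0.05, 0.001], [0.05, -0.999, -0.0], [0.001, 0.001, -1.0]]
ft_force: [0.1, 0.3, 0.0]
gripper_width: 0.0855
finger_force: 0.0
```

The crop shows the target notch spanning pixels 161 to 203 in the wrist view (centre 182). That puts it about 0.109 m along the rail from the knob. I close on the knob.

Emit:
move_arm(steps=[1, 0, 0, 0, 0, 1, 0, 0, 0, 0, 1, 0, 0, 0, 0, 1, 0, 0, 0, 0, 1, 0, 0, 0, 0, 1, 0, 0, 0, 0, 1, 0, 0, 0, 0, 1, 0, 0, 0, 0, 1, 0, 0, 0, 0, 1, 0, 0, 0, 0])

```text
clock: 5.15
tcp_pos: [0.5017, -0.1213, 0.1465]
ee_rot: [[0.999, 0.05, 0.0], [0.05, -0.999, -0.0], [0.0, 0.0, -1.0]]
ft_force: [-1.1, -0.4, 5.3]
gripper_width: 0.0268
finger_force: 58.9
```

Emit:
move_arm(steps=[1, 0, 0, 0.005, 0, 1, 0, 0, 0.01, 0, 1, 0, 0, 0.01, 0, 1, 0, 0, 0, 0, 1, 0, 0, 0, 0, 1, 0, 0, 0, 0, 1, 0, 0, 0, 0, 1, 0, 0, 0, 0, 1, 0, 0, 0, 0, 1, 0, 0, 0, 0])

```text
clock: 6.4
tcp_pos: [0.5016, -0.1212, 0.1712]
ee_rot: [[0.999, 0.05, -0.0], [0.05, -0.999, 0.0], [-0.0, -0.0, -1.0]]
ft_force: [0.8, -0.2, -0.5]
gripper_width: 0.0265
finger_force: 59.0
```

Emit:
move_arm(steps=[1, 0, 0.006, 0, 0, 1, -0.001, 0.014, 0, 0, 1, -0.001, 0.018, 0, 0, 1, -0.001, 0.02, 0, 0, 1, -0.001, 0.02, 0, 0, 1, -0.001, 0.018, 0, 0, 1, -0.0005, 0.01, 0, 0, 1, 0, 0.003, 0, 0, 1, 0, 0, 0, 0, 1, 0, 0, 0, 0])

```text
clock: 7.65
tcp_pos: [0.4956, -0.0124, 0.171]
ee_rot: [[0.999, 0.05, -0.001], [0.05, -0.999, 0.0], [-0.001, -0.0, -1.0]]
ft_force: [-3.2, 0.4, -1.6]
gripper_width: 0.0266
finger_force: 59.1
```

```bash
python3 - <<'E'
from h import *
im=cams.get_image("scene")[100:300,180:420]
cv2.imwrite("pics/s2.png",cv2.resize(im[:,:,::-1],None,fx=3,fy=3,interpolation=cv2.INTER_CUBIC))
E
```

```text
(no output)
```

View pics/s2.png

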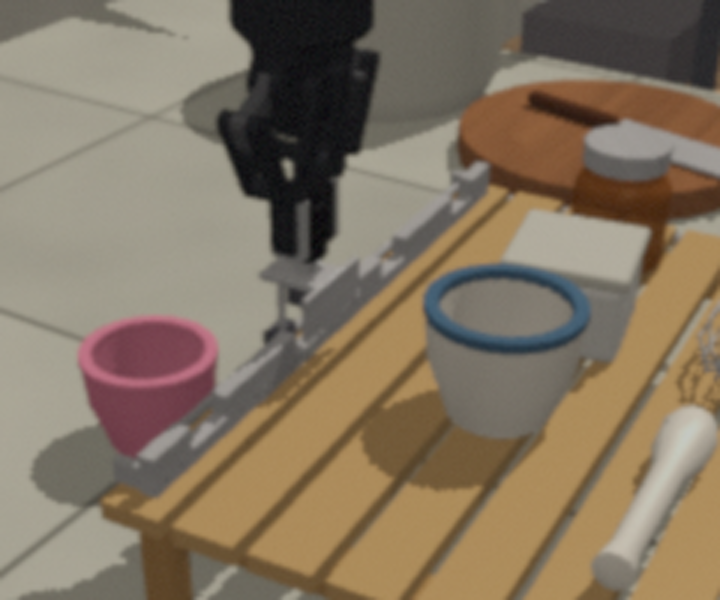

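The stop is held in the gripper, lifted, over the second notch at crop pixel (290,320). The mortar at (500,350) is undisturbed. I lower the stop into the notch.

Emit:
move_arm(steps=[1, 0.0003, 0, -0.004, 0, 1, 0, 0, -0.006, 0, 1, 0, 0, -0.006, 0, 1, 0, 0, -0.006, 0, 1, 0, 0, -0.002, 0, 1, 0, 0, 0, 0, 1, 0, 0, 0, 0, 1, 0, 0, 0, 0, 1, 0, 0, 0, 0, 1, 0, 0, 0, 0])

```text
clock: 8.95
tcp_pos: [0.4956, -0.0124, 0.1469]
ee_rot: [[0.999, 0.05, -0.002], [0.05, -0.999, -0.0], [-0.002, 0.0, -1.0]]
ft_force: [-6.2, -1.1, -1.3]
gripper_width: 0.0264
finger_force: 59.3
```

Emit:
move_arm(steps=[-1, 0, 0, 0, 0, -1, 0, 0, 0, 0, -1, 0, 0, 0, 0, -1, 0, 0, 0, 0, -1, 0, 0, 0, 0, -1, 0, 0, 0, 0, -1, 0, 0, 0, 0, -1, 0, 0, 0.01, 0, -1, 0, 0, 0.02, 0, -1, 0, 0, 0.02, 0])

```text
clock: 10.2
tcp_pos: [0.4965, -0.0122, 0.1984]
ee_rot: [[0.999, 0.05, 0.0], [0.05, -0.999, -0.0], [0.0, 0.0, -1.0]]
ft_force: [-0.1, -0.4, -0.9]
gripper_width: 0.0854
finger_force: 0.0
```

Emit:
move_arm(steps=[-1, 0, 0, 0.03, 0, -1, 0, 0, 0.03, 0, -1, 0, 0, 0.03, 0, -1, -0.01, 0, 0.02, 0, -1, -0.02, 0, 0, 0, -1, -0.02, 0, 0, 0, -1, -0.02, 0, 0, 0, -1, 0, 0, 0, 0, -1, 0, 0, 0, 0, -1, 0, 0, 0, 0])

```text
clock: 11.45
tcp_pos: [0.4271, -0.0123, 0.3074]
ee_rot: [[0.999, 0.05, 0.0], [0.05, -0.999, -0.0], [0.0, 0.0, -1.0]]
ft_force: [-0.5, -0.6, -0.2]
gripper_width: 0.0855
finger_force: 0.0
```

```bash
python3 - <<'E'
from h import *
im=cams.get_image("scene");i=cams.camera_info("scene")
hsv=cv2.cvtColor(cams.get_image("top"),cv2.COLOR_RGB2HSV)
c,s=blob(((hsv[:,:,0]>95)&(hsv[:,:,0]<125)&(hsv[:,:,1]>90)).astype(np.uint8),240,160,315,235);print("mortar bbox",s)
for z in(.143,.177):
  d=np.array([.4965,-.0124,z])-i['xyz'];q=i['mtx']@(i['orientation'].T@d);print("seated knob px",z,(q[:2]/q[2]-[180,100])*3)
cv2.imwrite("pics/s3.png",cv2.resize(im[100:300,180:420,::-1],None,fx=3,fy=3,interpolation=cv2.INTER_CUBIC))
E
```

```text
mortar bbox [251 171  52  42 414]
seated knob px 0.143 [307.18567403 291.90772041]
seated knob px 0.177 [306.39988741 239.49213807]
```

View pics/s3.png

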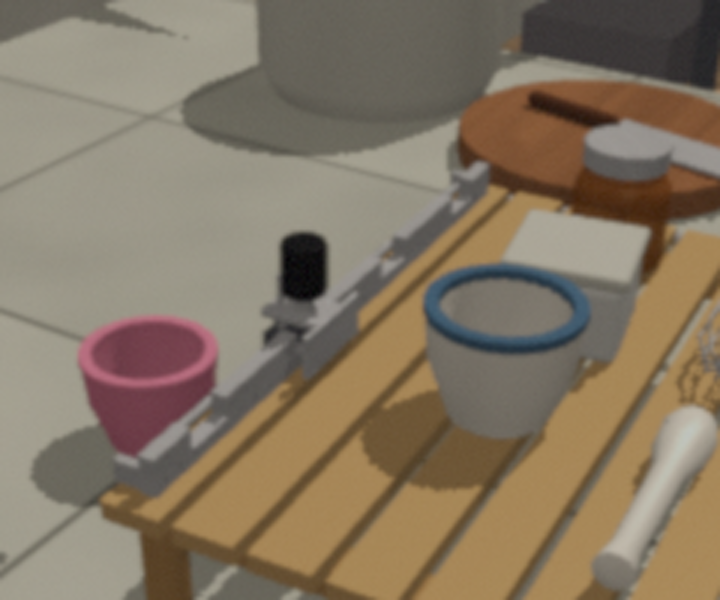

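The knob spans rows 240 to 294 at column 304. That matches the seated height (predicted 239 to 292). The mortar rim is unmoved at (506,307), and the gripper is clear.

```bash
python3 -c "
from plant import manip
print(manip.finish_job())"
```

```text
the job is handed in; nothing more can be done
None
```

I moved the stop to the 0.11 notch in front of the mortar, where the last picture shows it fully seated; the mortar had not moved, the gripper was clear, and the job was handed in at about 11.5 s, with no verdict returned.

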